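Zero the analyser of a bench polarimeter

ROBOT

A 6-joint arm with a two-finger parallel gripper is mounted at the origin on the work surface. World frame = base frame: x ahead of the robot, y to its left, z up, the work surface at z = 0. Lengths are in m, angles in rad, forces in N, time in s.
With the tool pointing down it reaches from about 0.3 to 0.875 m from the base axis. Payload 6.4 kg.
Tool frame: the origin (TCP) lies at the very end of the fingers, on their centre line; the grasp point (between the pads) lies 19 mm behind it (hold_point_z is the distance from the TCP to the grasp point, in m); z points along the fingers, y is the line along which they close (so a half turn about z gives the same grasp; the last joint's range is limited). The gripper opens to 88 mm and grips with 3 to 60 N. Pads are 18 mm wide; open, the fingers measure 123 mm over their backs; the gripper's body (75 mm by 187 mm) begins 45 mm behind the grasp point.
Start: joints at [0.897, 0.181, 1.607, -0, 1.354, -0.206], TCP at [0.259, 0.513, 0.239] pointing down, gripper open.
Joint ranges: [-2.99, 2.99], [-0.89, 2.07], [0.3, 2.58], [-1.14, 4.28], [0, 2.63], [-3.12, 3.12]. Speed limits (rad/s): [2.57, 2.57, 3.01, 3.14, 3.14, 3.14].

INTERFACE

Orientations are given as a 3x3 rotation matrix whose columns are the frame's x, y, z axes.
In Python, from plant import * gives the robot as it stands.
- The arm moves only by the shell command python3 -m crank 'ROWS' [FORCE]. ROWS is JSON, a list of rows, each a list of 5 numbers: the opening in per cent of the stroke, from 0 (shut) to 100 (fully open), then the shift along the tool's x, y, z in cm, then the turn about the tool's z in degrees. A call has 1 to 10 rows; each row is the pose to reach, as a shift and turn from the pose commanded when the call began, along the tool's axes at that moment; what a row does not reach only later rows make up. A row lasts 1/10 s, in which the tool goes at most 50 mm and 8.59 degrees, less where a joint would pass 70% of its speed; a pose out of reach is approached as far as the arm can. A call with a gripper value outside its range is refused whole. The fingers move at their own pace and stop on an object; FORCE is the grip in N (left out, the last holds). Time passes only in rows, so rows that repeat a pose let the fingers close. It gives the time, the measured TCP pose, the force, the opening and the grip force at its end, in the units of the state.
- get_obs(): the state, without advancing time (a new reading comes with each control period).
- grab_frame(name): name is "scene" or "side" or "wrist"; returns a dict with "pixels" (480x640x3 uint8, blue, green, red), "z_map" (480x640 float32, m along the optical axis (not along the pixel's ray), 0 where there is no reading), "intrinsics" (3x3 intrinsics, pixels), "extrinsics" (4x4, takes a point from camera to world coordinates). Camera axes: x right, y down, z forward; pixel columns grow to the right and rows downward; lengths in m; the calibration is good to about 2 mm. A picture is of the moment at which its call begins.
- sign_off(): hands the job in; it is judged then, once.
Trained networks look in the newest picture that a camera, given by its name, has taken for a name from the list of things; names that differ only in an ending like _2 or _b are one class to them, and where a whole thing is asked for, a point or a joint stands for the part that bears it (a point fixed in the world has none). Each returns a list of dicts, best first, with "conf" (0 to 1); they miss things now and then, are a little off and sometimes report something else, mostly with a low value. They report only what shows in the picture. A call takes as long as a camera call.
- find_in(camera, name): "xy" ([column, row] in pixels, amid what is visible of it).
- silhouettes(camera, name): "pixels" (480x640 bool, what is visible of it) and "xy" ([column, row] in pixels, amid what is visible of it).
- place_of(camera, name): "xy" ([column, row] in pixels: a listed point, or the origin of a listed thing).
The state is a dict: "time_s": time; "joints": joint angles; "qvel": joint speeds; "joint_efforts": joint torques, N m; "ee_pos": TCP position; "eef_rot": TCP orientation; "wrist_force": force on the tool from outside, world axes, zero at the start; "wrist_torque": the same for the moment, N m; "finger_gap": finger opening in m; "finger_force": force on a finger pad.
Only numpy, scipy, OpenCV 4.12 (cv2) and the standard library are available. Lean on these libraries where they do the work, as an engineer would, in place of code of your own. Each camera call takes 0.05 s, during which the arm holds its last target. There are 200 camera calls.

TASK

Switch on the polarimeter's lamp by pressing the round button on its base fully in and letting it spring back, then push the analyser's lever round until its slot lies over the zero mark, the longest mark of the graduated circle, and leave it there. Push the lever gently from the side with the fingers: do not pinch it or lean on the circle, and leave the glassware, bottles and sample tube around the instrument where they stand.

Things in the scene. Friction and masses are not known exactly. Their poses are not given: they have to be found in the camera images.
- polarimeter: Bench polarimeter, fixed: cream base 130 (x) x 290 (y) x 50 mm high, from y = -75 to +215 mm of this frame, the lamp button on its +y part; on it a square upright sample chamber, 74 x 74 mm, with a 96 mm round black head that carries the graduated circle 180 mm above the bench. Origin on the bench under the vertical optical axis (chamber's centre). Turned up to 0.35 rad from the robot's axes.
- lamp_button_top (a point): Centre of the top of the lamp button, 73 mm above the bench at rest, 165 mm from the optical axis: a grey round push button of 28 mm diameter in an aluminium collar 44 mm across whose top lies 10 mm lower. Pressed straight down; this point moves with it.
- dial: The graduated circle: aluminium disc of 150 mm diameter, 6 mm thick, fixed on the head at an angle that differs each time (up to 0.35 rad either way). Dark marks every 10 degrees along the rim, from 90 degrees one side of zero to 90 the other, longer every 30. Origin at the centre of its underside, on the optical axis, 180 mm above the bench; the zero mark lies along its -x.
- dial_centre (a point): Centre of the circle's upper face, on the vertical optical axis, 186 mm above the bench. Over it turns the black analyser ring (74 mm across, top 13 mm above the face) with a rubber eye cup (48 mm across, top 20 mm above the face).
- lever_knob (a point): Centre of the finger knob at the outer end of the analyser's lever, 105 mm from the optical axis, 189 mm above the bench: an upright dark steel pin, 16 mm diameter, 30 mm tall (174 to 204 mm above the bench), outside the disc's rim, free all round and below. It moves level on a circle about the optical axis. Pushing it takes about 1.2 N; it stays where it is left, with no spring.
- lever_slot (a point): Point on the top of the lever over its slot, 66 mm from the optical axis. The lever is a radial dark steel bar from the ring to the knob, 14 mm wide, 6 mm thick (188 to 194 mm above the bench, 2 mm over the disc), with a slot 7 mm wide along its middle from 36 to 78 mm from the axis through which the marks are seen. At zero this point lies right above point zero_mark.
- lamp_button (a joint): How far the lamp button is pressed, m: 0 at rest, 0.006 fully in. A spring (about 1.5 N at first, 5 N fully in) brings it back.
- zero_mark (a point): The zero mark on the circle's upper face, at this point 66 mm from its centre: the longest and widest mark (24 mm long, 3 mm wide, from 49 to 73 mm from the centre), with a small dark diamond at its inner end.
- analyser (a joint): Angle of the lever from the zero mark about the optical axis, rad: 0 when its slot lies centrally over the mark, positive when the lever stands counterclockwise of it seen from above. Stops at -1.6 and +1.6. At the start it stands 0.5 to 1.3 counterclockwise of the mark.
- flask: Bystander: conical glass flask, 64 mm across the foot, 105 mm tall, standing loose on the bench; origin at the centre of its foot.
- cylinder: Bystander: glass measuring cylinder, foot 60 mm across, tube 24 mm, 170 mm tall; origin at the centre of its foot.
- beaker: Bystander: glass beaker, 72 mm across, 90 mm tall; origin at the centre of its foot.
- reagent: Bystander: amber reagent bottle with stopper, 68 mm across, 130 mm tall; origin at the centre of its foot.
- petri: Bystander: covered glass dish, 94 mm across, 16 mm high, flat on the bench; origin at the centre of its foot.
- sample_tube: Bystander: glass polarimeter tube with brass end caps lying on the bench, 110 mm long along its x, 24 mm thick; origin under its middle.
- wash_bottle: Bystander: white plastic wash bottle with bent spout, 64 mm across, 160 mm tall; origin at the centre of its foot.

How it is judged:
On the way, in this order (a step that is already met when the one before it is completed fails the run):
1. the lamp button is pressed in (value of joint lamp_button above 0.0045 m), for 0.05 s.
2. the lever stands at the zero mark (value of joint analyser between -0.045 and 0.045 rad), for 0.3 s.
At the end, for the whole second after the job is handed in: The lever rests within 0.045 rad (2.6 degrees) of the zero mark, the lamp button has sprung back, and all bystanders stand still and upright (all of step 2 and velocity of joint analyser between -0.02 and 0.02 rad/s and value of joint lamp_button below 0.001 m and angle between each of flask, cylinder, beaker, reagent, petri, sample_tube, wash_bottle's own z axis and vertical below 0.15 rad and linear speed of each of flask, cylinder, beaker, reagent, petri, sample_tube, wash_bottle below 0.02 m/s); the robot touches nothing.
It fails at once if the lever or the graduated circle is pushed with more than 15 N (pinched, forced or leaned on) (contact force between any of the fingers, the arm and dial above 15 N).
It fails at once if a bystander is moved by more than 10 mm or lifted (distance of any of flask, cylinder, beaker, reagent, petri, sample_tube, wash_bottle from where it was at the start of the episode above 0.01 m).
It also fails if it takes over 48 s, if anything falls off the work surface, if the arm or the gripper's body presses on something with over 40 N, if the wrist force passes 120 N, or if a joint passes its speed limit or range.

## Working session

There is one attempt and no reset: what is moved stays moved. The work goes in short steps, Python scripts to look and compute and a shell command to move; the robot and the scene stay as the last step left them, time stands still between calls to the robot, and variables do not carry over. Pictures are saved under pics/ and viewed, at most 10 in all, crops included, and the job is handed in when it is done.

```bash
mkdir -p pics; cat > h.py <<'E'
from plant import *
import numpy as np, cv2
def world(f,xy,r=2,z=None):
    u,v=int(round(xy[0])),int(round(xy[1])); K=f["intrinsics"];T=np.array(f["extrinsics"])
    ray=T[:3,:3]@np.linalg.inv(K)@np.array([xy[0],xy[1],1.0])
    if z is not None: return T[:3,3]+ray*(z-T[2,3])/ray[2]
    p=f["z_map"][max(v-r,0):v+r+1,max(u-r,0):u+r+1]; p=p[p>0]
    return T[:3,3]+ray*np.median(p) if p.size else None
E
python3 - <<'E'
from h import *
np.set_printoptions(precision=4,suppress=True)
o=get_obs();print(o["ee_pos"],o["eef_rot"])
Z=dict(lamp_button_top=.073,dial_centre=.186,lever_knob=.189,lever_slot=.194,zero_mark=.186,polarimeter=0)
ims=[]
for c in("scene","side"):
    f=grab_frame(c);ims.append(f["pixels"])
    print(c,np.array(f["extrinsics"])[:3,3])
    for n in list(Z)+["flask","cylinder","beaker","reagent","petri","sample_tube","wash_bottle"]:
        for d in place_of(c,n)[:2]: print(n,round(d["conf"],2),np.round(d["xy"]),world(f,d["xy"],z=Z.get(n,0)))
    cv2.imwrite(f"pics/{c}.png",f["pixels"])
E
```

```text
[0.2589 0.5128 0.2378] [[-0.8926  0.4509 -0.0011]
 [ 0.4509  0.8926 -0.0014]
 [ 0.0004 -0.0018 -1.    ]]
scene [1.1618 0.0808 1.0103]
lamp_button_top 0.63 [378. 254.] [0.5724 0.1337 0.073 ]
lever_knob 0.81 [250. 183.] [ 0.523  -0.1029  0.189 ]
lever_slot 0.92 [261. 191.] [ 0.5421 -0.0805  0.194 ]
lever_slot 0.17 [292. 270.] [ 0.6917 -0.0073  0.194 ]
zero_mark 0.85 [294. 190.] [ 0.5263 -0.0257  0.186 ]
polarimeter 0.62 [287. 273.] [ 0.5895 -0.0366  0.    ]
flask 0.6 [214. 264.] [ 0.5833 -0.184   0.    ]
flask 0.52 [377. 250.] [0.5171 0.1348 0.    ]
cylinder 0.82 [296. 345.] [ 0.7367 -0.0016  0.    ]
beaker 0.89 [366. 343.] [0.7187 0.1258 0.    ]
reagent 0.86 [457. 265.] [0.5352 0.2927 0.    ]
petri 0.74 [337. 215.] [0.4412 0.0472 0.    ]
petri 0.35 [261. 192.] [ 0.3971 -0.1195  0.    ]
sample_tube 0.51 [215. 264.] [ 0.5846 -0.1813  0.    ]
sample_tube 0.21 [260. 193.] [ 0.4004 -0.1201  0.    ]
wash_bottle 0.39 [379. 252.] [0.5219 0.1386 0.    ]
side [0.3614 0.5918 0.5401]
lamp_button_top 0.59 [310. 320.] [0.572  0.1256 0.073 ]
dial_centre 0.94 [338. 201.] [ 0.5852 -0.0318  0.186 ]
dial_centre 0.36 [280. 246.] [0.6159 0.1184 0.186 ]
lever_knob 0.65 [390. 186.] [ 0.5203 -0.1022  0.189 ]
lever_slot 0.59 [370. 184.] [ 0.5506 -0.0877  0.194 ]
zero_mark 0.78 [372. 207.] [ 0.5298 -0.0291  0.186 ]
zero_mark 0.49 [338. 201.] [ 0.586  -0.0312  0.186 ]
polarimeter 0.72 [335. 290.] [ 0.5931 -0.0352  0.    ]
flask 0.85 [368. 247.] [ 0.5781 -0.1911  0.    ]
cylinder 0.77 [251. 282.] [ 0.7484 -0.0058  0.    ]
beaker 0.9 [227. 332.] [0.7204 0.1268 0.    ]
reagent 0.94 [282. 456.] [0.5439 0.2908 0.    ]
reagent 0.63 [333. 292.] [ 0.5947 -0.031   0.    ]
petri 0.97 [410. 337.] [0.4415 0.0338 0.    ]
sample_tube 0.86 [420. 287.] [ 0.452  -0.0967  0.    ]
wash_bottle 0.89 [276. 248.] [ 0.7541 -0.1236  0.    ]
wash_bottle 0.52 [388. 187.] [ 0.6084 -0.4678  0.    ]
```

View pics/scene.png

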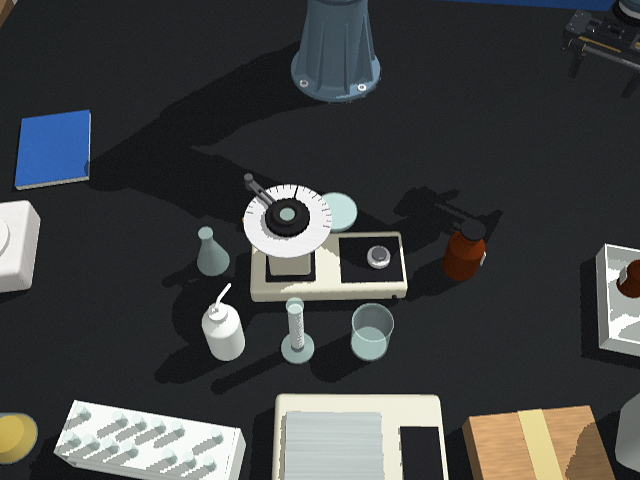

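View pics/side.png

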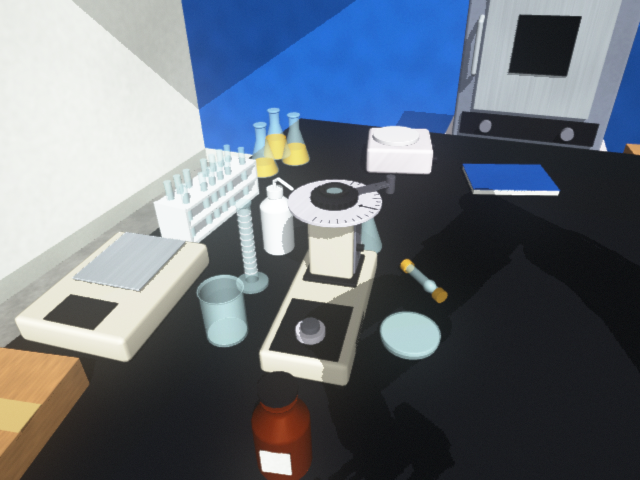

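The scene view shows the dial centre near (288,215), the lever knob at (250,183), the zero mark at about (296,190) and the lamp button at (378,256). The side view agrees, with the button at (310,328) and the knob at (390,185). I'll go above the button with the fingers shut and turned along world x.

```bash
python3 -m crank '[[0,-4.5,-2,0,6.3],[0,-45.2,-20.1,0,63],[0,-45.2,-20.1,0,63],[0,-45.2,-20.1,0,63],[0,-45.2,-20.1,0,63],[0,-45.2,-20.1,0,63],[0,-45.2,-20.1,0,63],[0,-45.2,-20.1,0,63],[0,-45.2,-20.1,0,63],[0,-45.2,-20.1,0,63]]' 10
python3 -m crank '[[0,0,0,0,0],[0,0,0,0,0],[0,0,0,0,0],[0,0,0,0,0]]'
python3 - <<'E'
from h import *
np.set_printoptions(precision=4,suppress=True)
o=get_obs();print(o["ee_pos"],o["eef_rot"],o["wrist_force"],o["finger_gap"])
Z=dict(lamp_button_top=.073,dial_centre=.186,lever_knob=.189,lever_slot=.194,zero_mark=.186)
for c in("wrist","scene","side"):
    f=grab_frame(c)
    for n in Z:
        for d in place_of(c,n)[:1]: print(c,n,round(d["conf"],2),np.round(d["xy"]),world(f,d["xy"],z=Z[n]),world(f,d["xy"]))
    cv2.imwrite(f"pics/{c}2.png",f["pixels"])
E
```

```text
time_s: 2.4
ee_pos: [0.5734, 0.1279, 0.2389]
eef_rot: [[-0.003, 1.0, 0.001], [1.0, 0.003, -0.0], [-0.0, 0.001, -1.0]]
wrist_force: [0.1, 1.3, 0.3]
finger_gap: 0.0105
finger_force: 0.0
time_s: 2.8
ee_pos: [0.5713, 0.1313, 0.2388]
eef_rot: [[-0.005, 1.0, -0.0], [1.0, 0.005, 0.0], [0.0, -0.0, -1.0]]
wrist_force: [-0.2, 0.0, -0.5]
finger_gap: 0.0008
finger_force: 0.0
[0.5713 0.1313 0.2388] [[-0.0053  1.     -0.0002]
 [ 1.      0.0053  0.0002]
 [ 0.0002 -0.0002 -1.    ]] [-0.1715  0.028  -0.4957] 0.0008362459333264944
wrist lamp_button_top 0.71 [315. 218.] [0.57   0.1324 0.073 ] [0.57   0.1325 0.0736]
wrist dial_centre 0.42 [458. 313.] [0.6578 0.1009 0.186 ] [0.7334 0.0067 0.0116]
scene lamp_button_top 0.67 [381. 252.] [0.5667 0.1381 0.073 ] [0.568  0.138  0.0752]
scene dial_centre 0.56 [285. 217.] [ 0.5862 -0.0338  0.186 ] [ 0.5974 -0.0316  0.2019]
scene lever_knob 0.74 [249. 182.] [ 0.5201 -0.1055  0.189 ] [ 0.5275 -0.1034  0.1984]
scene lever_slot 0.66 [259. 190.] [ 0.5408 -0.0844  0.194 ] [ 0.5393 -0.0847  0.1921]
scene zero_mark 0.6 [295. 191.] [ 0.5295 -0.0227  0.186 ] [ 0.5303 -0.0226  0.187 ]
side lamp_button_top 0.77 [310. 320.] [0.572  0.1261 0.073 ] [0.5722 0.1256 0.0725]
side dial_centre 0.7 [334. 199.] [ 0.5941 -0.0359  0.186 ] [ 0.5846 -0.0101  0.2005]
side lever_knob 0.93 [389. 184.] [ 0.5241 -0.1112  0.189 ] [ 0.5221 -0.1025  0.1933]
side lever_slot 0.82 [370. 184.] [ 0.55   -0.0875  0.194 ] [0.4874 0.1381 0.3089]
side zero_mark 0.7 [373. 211.] [ 0.5251 -0.0188  0.186 ] [ 0.5248 -0.0176  0.1867]
```

View pics/wrist2.png

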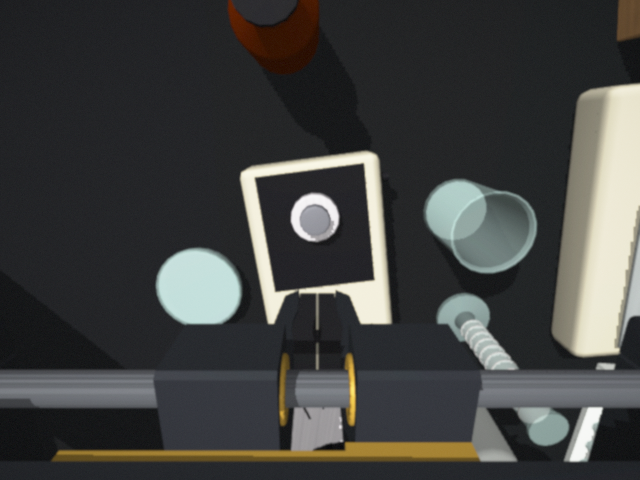

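The wrist view shows the button at (315,218), which is (0.570, 0.132). The tool is right above it, so I press.

```bash
python3 -m crank '[[0,0.1,-0.1,4,0],[0,0.1,-0.1,8,0],[0,0.1,-0.1,12,0],[0,0.1,-0.1,15,0],[0,0.1,-0.1,15.8,0],[0,0.1,-0.1,16.3,0],[0,0.1,-0.1,16.7,0],[0,0.1,-0.1,17,0],[0,0.1,-0.1,17.2,0],[0,0.1,-0.1,17.2,0]]'
```

```text
time_s: 4.7
ee_pos: [0.5723, 0.1311, 0.0681]
eef_rot: [[-0.003, 1.0, 0.003], [1.0, 0.003, 0.0], [0.0, 0.003, -1.0]]
wrist_force: [-0.4, 0.5, 4.0]
finger_gap: 0.0005
finger_force: 2.2
```

```bash
python3 -m crank '[[0,0,0,0.1,0],[0,0,0,0.2,0],[0,0,0,0.3,0],[0,0,0,0.3,0],[0,0,0,0.3,0]]'
```

```text
time_s: 5.2
ee_pos: [0.5724, 0.1311, 0.0671]
eef_rot: [[-0.004, 1.0, 0.003], [1.0, 0.004, -0.0], [-0.0, 0.003, -1.0]]
wrist_force: [-8.7, -0.2, 23.0]
finger_gap: 0.0003
finger_force: 11.2
```

The button bottomed out at 23 N. I'll lift and look at the dial from above.

```bash
python3 -m crank '[[0,0,0,-4.5,0],[0,0,0,-9,0],[0,0,0,-14,0],[0,0,0,-19,0],[0,-3,0.3,-23,0],[0,-7,0.8,-26,0],[0,-11,1.2,-29,0],[0,-15,1.5,-32,0],[0,-19,1.5,-34,0],[0,-19,1.5,-34,0]]'
python3 -m crank '[[0,0,0,0,0],[0,0,0,0,0],[0,0,0,0,0]]'
cat > look.py <<'E'
from h import *
import sys
np.set_printoptions(precision=4,suppress=True)
o=get_obs();print(o["time_s"],o["ee_pos"],o["wrist_force"])
Z=dict(lamp_button_top=.073,dial_centre=.186,lever_knob=.189,lever_slot=.194,zero_mark=.186)
f=grab_frame("wrist")
for n in Z:
    for d in place_of("wrist",n)[:2]: print(n,round(d["conf"],2),np.round(d["xy"],1),world(f,d["xy"],z=Z[n]))
cv2.imwrite(f"pics/{sys.argv[1]}.png",f["pixels"])
np.savez(f"{sys.argv[1]}.npz",**f)
E
python3 look.py w3
```

```text
time_s: 6.2
ee_pos: [0.5876, -0.0638, 0.4071]
eef_rot: [[0.002, 1.0, 0.005], [1.0, -0.002, -0.003], [-0.003, 0.005, -1.0]]
wrist_force: [-0.6, -0.0, 0.1]
finger_gap: 0.0005
finger_force: 0.0
time_s: 6.5
ee_pos: [0.5863, -0.0574, 0.4025]
eef_rot: [[-0.005, 1.0, -0.002], [1.0, 0.005, 0.001], [0.001, -0.002, -1.0]]
wrist_force: [-0.1, 0.4, -0.1]
finger_gap: 0.0004
finger_force: 0.0
6.5 [ 0.5863 -0.0574  0.4025] [-0.1124  0.4055 -0.0648]
lamp_button_top 0.73 [303.6  26.3] [0.5697 0.1312 0.073 ]
lamp_button_top 0.69 [312.8 264.3] [ 0.5809 -0.1619  0.073 ]
dial_centre 0.61 [320.8 183. ] [ 0.59   -0.0325  0.186 ]
lever_knob 0.89 [255.5 258.2] [ 0.5221 -0.1112  0.189 ]
lever_slot 0.89 [278.9 230.2] [ 0.548  -0.0791  0.194 ]
zero_mark 0.96 [257.3 175.7] [ 0.5273 -0.0257  0.186 ]
```

View pics/w3.png

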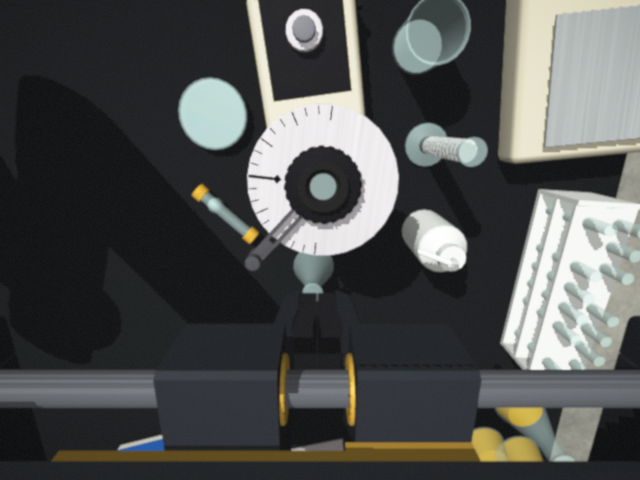

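The view shows the dial centre near (323,180), the zero mark running from (250,177) to (280,179), and the knob at (253,262). I'll measure these angles more exactly.

```bash
cat > ang.py <<'E'
from h import *
import sys
np.set_printoptions(precision=4,suppress=True)
f=dict(np.load(sys.argv[1]+".npz"));g=f["pixels"].min(2)
zm=f["z_map"]; 
v,u=np.nonzero(g>=0); 
K=f["intrinsics"];T=f["extrinsics"]
ray=(T[:3,:3]@np.linalg.inv(K)@np.c_[u,v,np.ones(u.size)].T)
P=(T[:3,3:]+ray*zm[v,u]).T.reshape(480,640,3)
disc=((abs(P[...,2]-.186)<.004)&(g>140)&(np.hypot(P[...,0]-.59,P[...,1]+.033)<.09)).astype(np.uint8)
c=max(cv2.findContours(disc,cv2.RETR_EXTERNAL,cv2.CHAIN_APPROX_NONE)[0],key=cv2.contourArea)
h=cv2.convexHull(c)
W=np.array([world(f,p[0],z=.186) for p in h])[:,:2]
A=np.c_[2*W,np.ones(len(W))];s=np.linalg.lstsq(A,(W**2).sum(1),rcond=None)[0]
C=s[:2];print("centre",C,"R",np.sqrt(s[2]+C@C))
# polar unwrap at z=.186: darkness over angle for mark radii
import math
def prof(r0,r1,z,a0,a1):
    a=np.radians(np.arange(a0,a1,.25));rs=np.linspace(r0,r1,15);Ti=np.linalg.inv(T)
    X=np.stack([C[0]+np.outer(np.cos(a),rs),C[1]+np.outer(np.sin(a),rs),np.full((a.size,rs.size),z)],-1).reshape(-1,3)
    q=(K@(Ti[:3,:3]@X.T+Ti[:3,3:]));q=(q[:2]/q[2]).astype(np.float32)
    val=cv2.remap(f["pixels"].min(2),q[0].reshape(a.size,-1),q[1].reshape(a.size,-1),cv2.INTER_LINEAR).mean(1)
    return np.degrees(a),val
a,m=prof(54,54,0.186,0,1)
a,m=prof(.052,.058,.186,160,200);w=np.clip(np.median(m)-m-15,0,None);print("mark",(a*w).sum()/w.sum())
for n in ("lever_slot",):
    pass
k=(P[...,2]>.196)&(P[...,2]<.208)&(np.hypot(P[...,0]-C[0],P[...,1]-C[1])>.09)&(np.hypot(P[...,0]-C[0],P[...,1]-C[1])<.125)
kp=P[k];print("knob",kp.shape,kp.mean(0)); d=kp[:,:2].mean(0)-C;print("knob ang",math.degrees(math.atan2(d[1],d[0]))%360,np.hypot(*d))
L=(P[...,2]>.189)&(P[...,2]<.197);rr=np.hypot(P[...,0]-C[0],P[...,1]-C[1]);L&=(rr>.077)&(rr<.094)
lp=P[L];d=lp[:,:2].mean(0)-C;print("bar",lp.shape,math.degrees(math.atan2(d[1],d[0]))%360)
E
python3 ang.py w3
```

```text
centre [ 0.5913 -0.0329] R 0.07460534557297596
mark 174.33735007920345
knob (226, 3) [ 0.5218 -0.1088  0.2036]
knob ang 227.5194539426884 0.1029269686379441
bar (225, 3) 227.65203971677383
```

```bash
python3 -c "
from plant import *;print(get_obs()['joints'])"
python3 -m crank '[[0,-3.6,-1.7,0,-8],[0,-7.2,-3.5,0,-16],[0,-7.2,-3.5,2,-24],[0,-7.2,-3.5,6,-32],[0,-7.2,-3.5,10,-40],[0,-7.2,-3.5,14,-47],[0,-7.2,-3.5,18,-47],[0,-7.2,-3.5,21,-47],[0,-7.2,-3.5,21.8,-47],[0,-7.2,-3.5,21.8,-47]]'
python3 -m crank '[[0,0,0,0,0],[0,0,0,0,0],[0,0,0,0,0]]'
python3 look.py w4
cat > plan.py <<'E'
# python3 plan.py tool_angle phi...: rows for pusher centre angle phi (deg) at r=.105, tool x along clockwise tangent at phi-lead
from h import *
import sys
C=np.array([.5913,-.0329]);o=get_obs();p=np.array(o["ee_pos"]);R=np.array(o["eef_rot"])
a0=np.degrees(np.arctan2(R[1,0],R[0,0]))
for a in map(float,sys.argv[2:]):
    q=C+.105*np.array([np.cos(np.radians(a)),np.sin(np.radians(a))])
    d=R.T@np.r_[q-p[:2],.184-p[2]]*100
    want=a-float(sys.argv[1])-90
    print(a,np.round(d,2),"turn",round(-((want-a0+180)%360-180),1))
E
python3 plan.py 9 250 245 240 237 233 229 225 221 217 213
```

```text
[-3.00295786e-01  1.31097008e-01  1.33797992e+00 -1.10160602e-05
  1.67276452e+00 -3.04599431e-01]
time_s: 7.8
ee_pos: [0.5514, -0.1307, 0.1849]
eef_rot: [[-0.734, 0.679, -0.002], [0.679, 0.734, 0.001], [0.002, -0.001, -1.0]]
wrist_force: [-0.1, 0.2, 0.7]
finger_gap: 0.0005
finger_force: 0.0
time_s: 8.1
ee_pos: [0.553, -0.1315, 0.1876]
eef_rot: [[-0.734, 0.679, 0.003], [0.679, 0.734, -0.001], [-0.003, 0.001, -1.0]]
wrist_force: [0.4, 1.0, -0.3]
finger_gap: 0.0008
finger_force: 0.0
8.1 [ 0.553  -0.1315  0.1876] [ 0.4463  0.9696 -0.2531]
lever_knob 0.83 [300.4 229.9] [ 0.5209 -0.1116  0.189 ]
lever_slot 0.83 [400.2 232.3] [ 0.5479 -0.0819  0.194 ]
lever_slot 0.7 [299.7 229.7] [ 0.5198 -0.1106  0.194 ]
zero_mark 0.68 [475.  90.] [ 0.5265 -0.0264  0.186 ]
250.0 [-0.28  0.19  0.19] turn -13.8
245.0 [ 0.58 -0.13  0.19] turn -8.8
240.0 [ 1.46 -0.37  0.19] turn -3.8
237.0 [ 2.   -0.48  0.19] turn -0.8
233.0 [ 2.73 -0.58  0.19] turn 3.2
229.0 [ 3.46 -0.62  0.19] turn 7.2
225.0 [ 4.19 -0.62  0.19] turn 11.2
221.0 [ 4.93 -0.57  0.19] turn 15.2
217.0 [ 5.65 -0.46  0.19] turn 19.2
213.0 [ 6.37 -0.31  0.19] turn 23.2
```

View pics/w4.png

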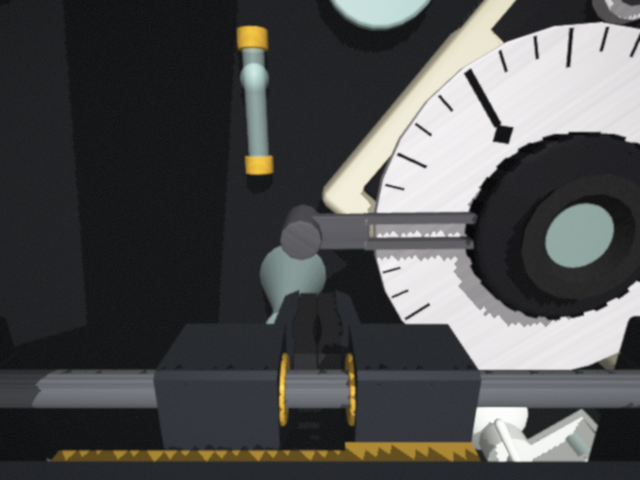

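The knob at (302,238) sits just ahead of the closed fingers at (317,295), as planned. I push along the arc.

```bash
python3 -m crank '[[0,0.6,-0.1,0.2,-3],[0,1.2,-0.3,0.2,-2],[0,1.6,-0.4,0.2,-2],[0,2,-0.5,0.2,-1],[0,2.4,-0.5,0.2,1],[0,2.9,-0.6,0.2,4],[0,3.5,-0.6,0.2,7],[0,4.2,-0.6,0.2,11],[0,4.9,-0.6,0.2,15],[0,5.6,-0.5,0.2,19]]'
python3 look.py w5; python3 plan.py 9 214 210 207 203 200 197 194 191 188
```

```text
time_s: 9.4
ee_pos: [0.5075, -0.0969, 0.1841]
eef_rot: [[-0.468, 0.883, 0.001], [0.883, 0.468, -0.001], [-0.001, 0.001, -1.0]]
wrist_force: [1.0, -0.4, -0.1]
finger_gap: 0.0006
finger_force: 0.7
9.4 [ 0.5075 -0.0969  0.1841] [ 0.9916 -0.4082 -0.1137]
dial_centre 0.79 [561.3 272.7] [ 0.5913 -0.032   0.186 ]
dial_centre 0.43 [409.9 284.1] [ 0.5369 -0.0668  0.186 ]
lever_slot 0.71 [414.5 282.3] [ 0.5345 -0.0631  0.194 ]
zero_mark 0.76 [442.2 189.1] [ 0.5262 -0.0259  0.186 ]
214.0 [ 0.62 -0.05 -0.02] turn 3.2
210.0 [ 1.35 -0.1  -0.02] turn 7.2
207.0 [ 1.9  -0.1  -0.02] turn 10.2
203.0 [ 2.63 -0.06 -0.02] turn 14.2
200.0 [ 3.18  0.01 -0.02] turn 17.2
197.0 [ 3.72  0.1  -0.02] turn 20.2
194.0 [ 4.26  0.22 -0.02] turn 23.2
191.0 [ 4.79  0.37 -0.02] turn 26.2
188.0 [ 5.31  0.55 -0.02] turn 29.2
```

View pics/w5.png

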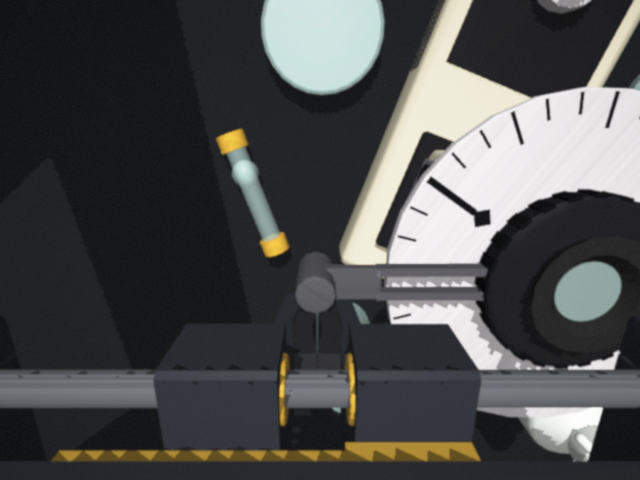

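The fingers are in contact with the knob at (316,290), and the lever is now at 208° with a 9.4° lead over the fingers, so the fingers must end at about 183.7°. I push on to 188°.

```bash
python3 -m crank '[[0,0.6,0,0,3],[0,1.3,-0.1,0,7],[0,1.9,-0.1,0,10],[0,2.6,-0.1,0,14],[0,3.2,0,0,17],[0,3.7,0.1,0,20],[0,4.3,0.2,0,23],[0,4.8,0.4,0,26],[0,5.2,0.5,0,29],[0,5.2,0.5,0,29]]'
python3 look.py w6; python3 ang.py w6;python3 plan.py 9 187 186 185 184 183
```

```text
time_s: 10.7
ee_pos: [0.4874, -0.0484, 0.1837]
eef_rot: [[0.014, 1.0, 0.0], [1.0, -0.014, -0.0], [-0.0, 0.0, -1.0]]
wrist_force: [0.6, -0.2, 0.2]
finger_gap: 0.0005
finger_force: 0.0
10.7 [ 0.4874 -0.0484  0.1837] [ 0.5781 -0.159   0.2109]
dial_centre 0.98 [562.6 275.5] [ 0.5932 -0.0329  0.186 ]
lever_knob 0.59 [312.1 281. ] [ 0.486  -0.0327  0.189 ]
lever_slot 0.9 [413.9 285.9] [ 0.5276 -0.0332  0.194 ]
zero_mark 0.65 [404.5 264.6] [ 0.5252 -0.027   0.186 ]
centre [ 0.5741 -0.0056] R 0.04797288984871162
mark 167.75388774146518
knob (1422, 3) [ 0.4829 -0.0345  0.204 ]
knob ang 197.5780134850592 0.09567434708813934
bar (930, 3) 197.33341904141372
187.0 [ 0.29 -0.03 -0.03] turn 1.2
186.0 [ 0.48 -0.05 -0.03] turn 2.2
185.0 [ 0.66 -0.07 -0.03] turn 3.2
184.0 [ 0.84 -0.09 -0.03] turn 4.2
183.0 [ 1.02 -0.1  -0.03] turn 5.2
```

View pics/w6.png

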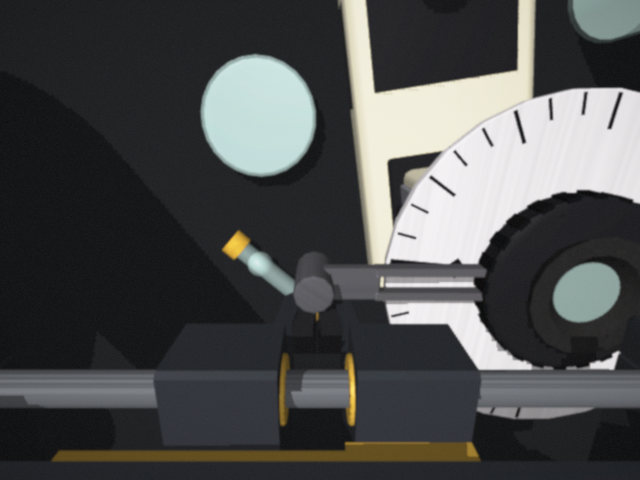

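The lever is about 5° short, with the zero mark partly hidden beside the bar at (405,265). One short fine push, then I back off and look from above.

```bash
python3 -m crank '[[0,0.2,0,0,1],[0,0.4,0,0,2],[0,0.6,-0.1,0,3],[0,0.8,-0.1,0,4],[0,0.8,-0.1,0,4],[0,0.8,-0.1,0,4]]'
python3 -m crank '[[0,-1,0,0,0],[0,-3,0,0,0],[0,-3,0,-4,0],[0,-3,4,-9,0],[0,-3,8,-14,0],[0,-3,10,-18,0],[0,-3,10,-21.8,0],[0,-3,10,-21.8,0],[0,-3,10,-21.8,0],[0,-3,10,-21.8,0]]'
python3 look.py w7; python3 ang.py w7
python3 -c "
import cv2;i=cv2.imread('pics/w7.png')[60:300,200:440];cv2.imwrite('pics/w7c.png',cv2.resize(i,(600,600),interpolation=cv2.INTER_CUBIC))"
```

```text
time_s: 11.6
ee_pos: [0.4864, -0.0402, 0.1837]
eef_rot: [[0.083, 0.997, 0.0], [0.997, -0.083, 0.0], [0.0, 0.0, -1.0]]
wrist_force: [-0.0, -0.8, 0.0]
finger_gap: 0.0007
finger_force: 0.0
time_s: 12.6
ee_pos: [0.5828, -0.0789, 0.3999]
eef_rot: [[0.084, 0.996, -0.003], [0.996, -0.084, 0.001], [0.001, -0.003, -1.0]]
wrist_force: [0.7, 1.1, -0.4]
finger_gap: 0.0006
finger_force: 0.0
12.6 [ 0.5828 -0.0789  0.3999] [ 0.6713  1.104  -0.4371]
lamp_button_top 0.57 [294.3   6. ] [0.5744 0.1308 0.073 ]
dial_centre 0.57 [321.  157.9] [ 0.5908 -0.03    0.186 ]
lever_knob 0.82 [211.  162.8] [ 0.4849 -0.0255  0.189 ]
lever_slot 0.81 [254.  159.3] [ 0.5275 -0.0254  0.194 ]
lever_slot 0.48 [427.3 205.8] [ 0.691  -0.0839  0.194 ]
zero_mark 0.87 [253.9 161.2] [ 0.5258 -0.0277  0.186 ]
centre [ 0.5913 -0.0328] R 0.07465532810813152
mark 176.03443682700546
knob (272, 3) [ 0.4882 -0.0227  0.2039]
knob ang 174.39956838401235 0.10363518552069179
bar (284, 3) 174.43691485832025
```

View pics/w7c.png

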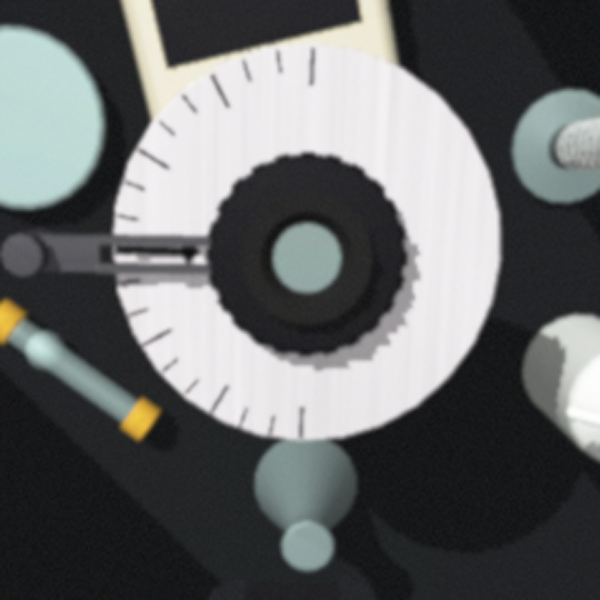

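The mark is visible in the slot at roughly (165,250) in the crop. I'll check the zero direction against all the 10° ticks.

```bash
cat >> ang.py <<'E'
print("--ticks")
a,m=prof(.068,.072,.186,80,270)
m=m-cv2.medianBlur(m.astype(np.float32).reshape(-1,1),5).ravel()*0
bg=np.array([np.percentile(m[max(0,i-20):i+21],80) for i in range(m.size)])
w=np.clip(bg-m-12,0,60);w[(abs(a-float(sys.argv[2]))<9)]=0
ok=[]
for z in np.arange(172,178,.1):
    d=(a-z+5)%10-5; ok.append((w*np.exp(-(d/1.0)**2)).sum())
print("comb zero",np.arange(172,178,.1)[int(np.argmax(ok))])
n,lab,st,_=cv2.connectedComponentsWithStats((w>5).astype(np.uint8).reshape(-1,1))
print([round(float((a*w)[lab.ravel()==i].sum()/w[lab.ravel()==i].sum()),1) for i in range(1,n)])
E
python3 ang.py w3 227.6|sed -n '/ticks/,$p'; python3 ang.py w7 174.4|sed -n '/ticks/,$p'; python3 -c "
from h import *
f=grab_frame('side')
print([ (d['conf'],d['xy'],world(f,d['xy'])) for d in place_of('side','lamp_button_top')[:1]])"
```

```text
--ticks
comb zero 173.9999999999999
[83.3, 93.5, 103.6, 113.6, 123.8, 133.8, 143.9, 154.1, 164.1, 174.2, 184.2, 194.3, 204.3, 214.4, 238.0, 244.3, 254.1, 264.1]
--ticks
comb zero 173.9999999999999
[83.4, 93.5, 103.7, 113.6, 123.8, 133.9, 143.9, 154.0, 164.1, 184.6, 194.2, 204.2, 214.2, 224.2, 234.1, 244.2, 254.0, 263.8]
[(0.69, [311.3, 320.9], array([0.56972898, 0.12702066, 0.073411  ]))]
```

The zero direction is 174.1° and the lever stands at 174.4°, well within the 2.6° tolerance. The button top is back at 73 mm and the arm is clear, so I hand in.

```bash
python3 -m crank '[[0,0,0,0,0],[0,0,0,0,0],[0,0,0,0,0],[0,0,0,0,0]]' | head -2; python3 -c "
from plant import *;print(sign_off())"
```

```text
time_s: 13.4
ee_pos: [0.5836, -0.0787, 0.4017]
the job is handed in; nothing more can be done
None
```

The job is handed in at 13.4 s: the lamp button was pressed fully in and sprang back, and the lever rests about 0.3° from the zero mark with the arm clear; no verdict was returned, and I did not re-measure the bystanders.

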